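Set a worn specimen stage to its index, slack taken up

TASK

The rack drive of the specimen stage has slack, so set it the proper way: holding the handwheel by its handle, wind it clockwise (seen from above), past the index finger, until you feel the stage's nose come onto the sprung buffer hidden in the end housing, pressing it only lightly. Then wind back anticlockwise until the wheel's raised rib points at the index finger, coming up to it in that direction only (if you go past, back off well clear and come up again), and let go. Move the stage only by the wheel, and leave the index finger and the other things on the bench alone.

Things in the scene. Friction and masses are not known exactly. Their poses are not given: they have to be found in the camera images.
- base: Grey base plate, 305 x 405 x 12 mm, fixed. Origin on the bench under the handwheel's upright axis; x points from the wheel to the stage, y along the stage's travel, z up. The bed runs along y at x 150 mm. White end housing: x 120 to 180, y -240 to -125 mm, top at z 82 mm. Besides the handle and the index nib (3 mm above it) nothing here stands higher than the wheel's top.
- wheel_axis (a point): Centre of the top face of the handwheel, an aluminium disc of radius 70 mm whose top is 100 mm above the bench. The wheel turns about the upright axis through this point and stays where it is left.
- wheel (a joint): Handwheel angle, rad: 0 at the start, positive anticlockwise from above, range -4.7 to 0.9. The dog moves 19.1 mm per rad: clockwise to the base's -y (towards the housing), anticlockwise to +y. At the handle turning takes about 1 N in the slack and 3.5 to 5 N, steady at steady speed, while the stage is pushed; halted, about 1 to 2.5 N of that stays.
- handle_top (a point): Top centre of the black upright round handle, 17 mm thick and 44 mm tall (z 101 to 145 mm), on the wheel 55 mm from the axis, exactly across from the rib. It spins freely on its pin, so a gripper can carry it round the circle without turning.
- rib_end (a point): Outer end of the raised rib, a dark steel bar 26 x 7 x 3 mm lying radially on the wheel's top face, exactly across from the handle. This point is 72 mm from the axis.
- index_tip (a point): Tip of the index finger, a dark steel block (18 x 20 mm) beside the rim with a nib pointing at the axis; 72 mm from the axis, at a different angle each time, 0.7 to 1.7 rad clockwise of the rib's starting place. The rib is on the mark when its end meets this point. The finger can be pushed aside: do not touch it.
- dog (a point): Drive dog: a 10 mm wide steel finger on the rack, moved by the wheel, standing between two lugs of the stage. The point is in its middle, on the axis line of its 4 mm play to each side.
- stage: Sliding specimen stage, white 94 x 112 mm table on an aluminium saddle, sliding along the base's y with about 8 N of friction. Origin midway between its two lugs, axes as the base's. The dog at y +4 mm in this frame bears on the +y lug (slack taken up anticlockwise), at -4 mm on the other lug; in between it moves without the stage.
- nose_tip (a point): Steel rod, 14 mm thick, 50 mm long, fixed to the stage, pointing to the base's -y into the housing; the point is its tip. In there, out of sight, it meets a soft spring buffer, 2.5 N per mm (0.3 N at the handle per mm of handle path), 2.7 to 4.0 rad clockwise of the wheel's start: feel for the rise. More than about 12 N on the buffer (4 N extra at the handle) is too much.
- tube_a: Bystander: sample tube, 115 mm tall, 34 mm wide, standing on its blue cap. Origin under its centre.
- tube_b: Bystander: a second such tube.
- tube_c: Bystander: a third such tube.
- reagent: Bystander: small amber bottle, 48 mm wide, 90 mm tall.
- dish: Bystander: shallow white dish, 90 mm wide, 16 mm high.
- weight: Bystander: brass weight, 28 mm wide, 34 mm tall, standing on the base plate.
- jar: Bystander: small jar, 38 mm wide, 36 mm tall, standing on the base plate.

How it is judged:
On the way:
1. the stage's nose has come onto the sprung buffer (more than 1.5 N) (contact force between stage_c4 and anything else above 1.5 N), for 0.1 s.
At the end, for the whole second after the job is handed in: The rib's end is within 5 mm of the index finger's tip, the drive dog is within 1.5 mm of bearing on the +y lug of the stage (slack taken up anticlockwise), and the wheel is let go and at rest (horizontal distance between rib_end and index_tip below 0.005 m and y of dog in the frame of stage above 0.0025 m and velocity of joint wheel between -0.05 and 0.05 rad/s); the robot touches nothing.
It fails at once if the nose pressed the buffer with more than 14 N (contact force between stage_c4 and anything else above 14 N).
It fails at once if the stage was pushed by the robot instead of by the wheel (contact force between any of the fingers, the arm and stage above 1 N).
It fails at once if the index finger was shifted by more than 5 mm (distance of index_tip from where it was at the start of the episode above 0.005 m).
It fails at once if something else on the bench was shifted by more than 20 mm (distance of any of tube_a, tube_b, tube_c, reagent, dish, weight, jar from where it was at the start of the episode above 0.02 m).
It also fails if it takes over 72 s, if anything falls off the work surface, if the arm or the gripper's body presses on something with over 40 N, if the wrist force passes 120 N, or if a joint passes its speed limit or range.

ROBOT

A 6-joint arm with a two-finger parallel gripper is mounted at the origin on the work surface. World frame = base frame: x ahead of the robot, y to its left, z up, the work surface at z = 0. Lengths are in m, angles in rad, forces in N, time in s.
With the tool pointing down it reaches from about 0.25 to 0.725 m from the base axis. Payload 4 kg.
Tool frame: the origin (TCP) lies at the very end of the fingers, on their centre line; the grasp point (between the pads) lies 19 mm behind it; z points along the fingers, y is the line along which they close (so a half turn about z gives the same grasp; the last joint's range is limited). The gripper opens to 85 mm and grips with 20 to 120 N. Pads are 22 mm wide; open, the fingers measure 114 mm over their backs; the gripper's body (76 mm by 85 mm) begins 54 mm behind the grasp point. The pads swing forward as they close: fully open they stand 13 mm farther back than shut.
Start: joints at [-1.238, 0.241, 0.005, 1.335, 0, 1.571], TCP at [0.163, -0.473, 0.231] pointing down, gripper open.
Joint ranges: [-2.72, 2.72], [-1.05, 1.87], [-1.09, 1.28], [-1.99, 2.15], [-1.42, 1.44], [-3.14, 3.14]. Speed limits (rad/s): [2.79, 2.79, 3.14, 3.14, 3.14, 3.14].

INTERFACE

Orientations are given as a unit quaternion [x, y, z, w].
In Python, from workcell import bot gives the robot as it stands.
- The arm moves only by the tool carry_out, never from a script. Its argument "increments" is one flat list of numbers, 5 for each row, row after row: the finger opening in cm, from 0 to 8.54, then the shift along the tool's x, y, z in cm, then the turn about the tool's z in rad. A call has exactly 5 rows; each row shifts and turns the commanded pose from where the row before left it, along the tool's axes as they then stand; what a row does not reach is not made up. A row lasts 1/8 s, in which the tool goes at most 62.5 mm and 10.7 degrees, less where a joint would pass 70% of its speed; a pose out of reach is approached as far as the arm can. A call with a gripper value outside its range is refused whole. The fingers move at their own pace and stop on an object; the grip force is fixed at half the most. Time passes only in rows, so rows that do not move let the fingers close, or fill a call up. It gives the time, the measured TCP pose, the force, the opening and the grip force at its end, in the units of the state.
- bot.get_obs(): the state, without advancing time (a new reading comes with each control period).
- bot.camera(name): name is "scene" or "top" or "wrist"; returns a dict with "pixels" (400x640x3 uint8, blue, green, red), "range_z" (400x640 float32, m along the optical axis (not along the pixel's ray), 0 where there is no reading), "mtx" (3x3 intrinsics, pixels), "eye" and "attitude" of the camera in the world. Camera axes: x right, y down, z forward; pixel columns grow to the right and rows downward; lengths in m; the calibration is good to about 2 mm. A picture is of the moment at which its call begins.
- bot.job_done(): hands the job in; it is judged then, once.
Trained networks look in a picture, given as the dict that the camera call returned (one of the last four; its "shot" number tells which), for a name from the list of things; names that differ only in an ending like _2 or _b are one class to them, and where a whole thing is asked for, a point or a joint stands for the part that bears it (a point fixed in the world has none). Each returns a list of dicts, best first, with "p" (0 to 1); they miss things now and then, are a little off and sometimes report something else, mostly with a low value. They report only what shows in the picture. A call takes as long as a camera call.
- bot.find_in(picture, name): "xyz" ([x, y, z] in m, in the coordinates of the camera as it stood for that picture, good to about 4 mm: the middle of the surface that is visible of it).
- bot.regions_of(picture, name): "mask" (400x640 bool, what is visible of it).
- bot.place_of(picture, name): "xyz" ([x, y, z] in m, in the coordinates of the camera as it stood for that picture, good to about 4 mm: a listed point, or the origin of a listed thing).
The state is a dict: "clock": time; "joint_pos": joint angles; "joint_vel": joint speeds; "tau": joint torques, N m; "eef_pos": TCP position; "tool_rot": TCP orientation; "ft_force": force on the tool from outside, world axes, zero at the start; "ft_torque": the same for the moment, N m; "grip_width": finger opening in m; "grasp_force": force on a finger pad.
Only numpy, scipy, OpenCV 4.12 (cv2) and the standard library are available. Lean on these libraries where they do the work, as an engineer would, in place of code of your own. Each camera call takes 0.05 s, during which the arm holds its last target. There are 200 camera calls.

## Working session

There is one attempt and no reset: what is moved stays moved. The work goes in short steps, Python scripts to look and compute and a tool call to move; the robot and the scene stay as the last step left them, time stands still between calls to the robot, and variables do not carry over. Pictures are saved under pics/ and viewed, at most 10 in all, crops included, and the job is handed in when it is done.

Besides the shell and the picture viewer there is one more tool, called after ">>>" by a JSON object that holds its "method" and its "body", one argument or row to a line. carry_out: Moves the arm, as the interface text tells. Its arguments: {"type":"object","properties":{"increments":{"type":"array","items":{"type":"number"}}},"required":["increments"]}

```bash
mkdir -p pics
cat > h.py <<'E'
from workcell import bot
import numpy as np, cv2
from scipy.spatial.transform import Rotation as R
def w(c,p):
    A=np.array(c["attitude"]); 
    M=R.from_quat(A).as_matrix() if A.size==4 else A
    return M@np.array(p)+np.array(c["eye"])
def places(c,names):
    o={}
    for n in names:
        r=bot.place_of(c,n)
        if r:
            o[n]=w(c,r[0]["xyz"]); print(n,[(np.round(w(c,q["xyz"]),4).tolist(),round(q["p"],2)) for q in r[:2]])
        else: print(n,None)
    return o
E
python3 - <<'E'
from h import *
o=bot.get_obs(); print({k:np.round(v,3).tolist() for k,v in o.items()})
for n in("top","scene"):
    c=bot.camera(n); cv2.imwrite(f"pics/{n}0.png",c["pixels"]); print(n,c["eye"],c["attitude"],c["mtx"])
    places(c,["wheel_axis","handle_top","rib_end","index_tip","base","dog","stage","nose_tip","tube_a","reagent","weight","jar","dish"])
E
```

```text
{'clock': 0.0, 'joint_pos': [-1.238, 0.241, 0.004, 1.335, 0.0, 1.571], 'joint_vel': [0.0, -0.001, 0.002, -0.001, 0.0, 0.0], 'tau': [0.001, -37.232, 25.241, 0.017, -0.0, 0.0], 'eef_pos': [0.163, -0.472, 0.23], 'tool_rot': [0.986, 0.166, -0.0, -0.001], 'ft_force': [-0.953, 0.346, -0.506], 'ft_torque': [0.01, -0.021, -0.024], 'grasp_force': 0.0, 'grip_width': 0.085}
top [ 0.42744905 -0.03243521  1.24248762] [-0.69770413  0.71384268 -0.04198832  0.04329623] [[364.0790027    0.         316.63688104]
 [  0.         364.0790027  201.30659615]
 [  0.           0.           1.        ]]
wheel_axis [([0.5032, 0.0066, 0.0992], 0.57)]
handle_top [([0.5394, 0.0451, 0.1455], 0.69)]
rib_end [([0.4646, -0.0531, 0.0992], 0.63)]
index_tip [([0.4376, -0.0049, 0.0992], 0.45), ([0.4647, -0.0544, 0.1014], 0.4)]
base [([0.5027, 0.0034, -0.0023], 0.89)]
dog [([0.4147, -0.1359, 0.016], 0.68), ([0.5967, -0.0231, 0.0537], 0.53)]
stage [([0.5984, -0.0222, 0.0555], 0.64)]
nose_tip [([0.6226, -0.1354, 0.0508], 0.93), ([0.5043, 0.0076, 0.0968], 0.5)]
tube_a [([0.6653, 0.413, -0.0014], 0.7), ([0.4745, -0.4717, -0.0
[... 381 characters left out ...]
1]
 [  0.           0.           1.        ]]
wheel_axis [([0.5048, 0.0066, 0.0978], 0.94)]
handle_top [([0.5404, 0.0465, 0.1432], 0.9)]
rib_end [([0.4625, -0.0506, 0.0961], 0.85)]
index_tip [([0.4362, 0.0043, 0.1003], 0.52), ([0.6694, 0.4251, 0.0003], 0.2)]
base [([0.5058, 0.0078, 0.0006], 0.63)]
dog [([0.595, -0.0194, 0.0538], 0.74)]
stage [([0.5974, -0.0209, 0.0565], 0.64)]
nose_tip [([0.6261, -0.134, 0.0551], 0.71)]
tube_a [([0.4758, -0.4776, -0.0005], 0.86), ([0.6663, 0.4202, 0.0005], 0.84)]
reagent [([0.6293, -0.4577, -0.0023], 0.71)]
weight [([0.407, -0.1299, 0.0113], 0.53)]
jar [([0.4847, 0.1448, 0.0127], 0.43), ([0.5079, 0.0035, 0.0013], 0.39)]
dish [([0.4646, 0.452, 0.0025], 0.62)]
```

View pics/top0.png

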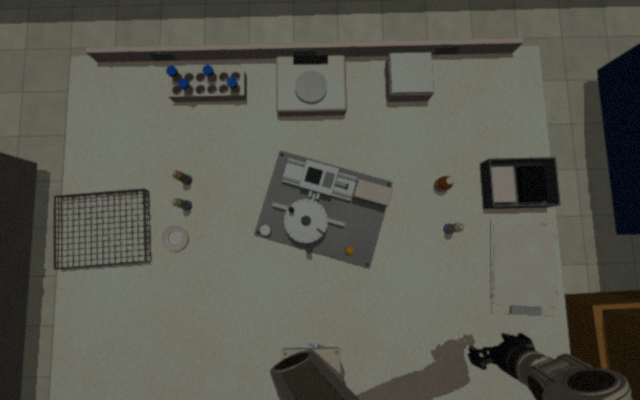

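View pics/scene0.png

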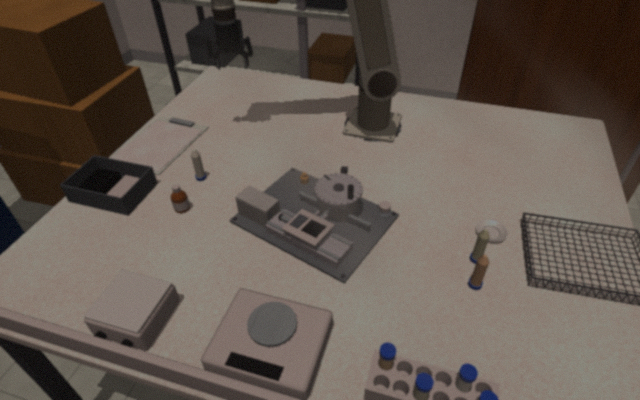

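The top view shows the wheel at about (306,221), the handle at (291,210) and the index finger at (309,253). That puts the mark about 0.74 rad clockwise of the rib. I'll move over the wheel for a close look.

>>> {"method": "carry_out", "body": {
  "increments": [8.5,0,0,-1,-0.177,8.5,0,0,-1,-0.177,8.5,0,0,-1,-0.177,8.5,0,0,-1,-0.177,8.5,0,0,-1,-0.177]
}}

```text
clock: 2.02
eef_pos: [0.1633, -0.4726, 0.2817]
tool_rot: [0.819, 0.574, 0.0, 0.0]
ft_force: [-0.6, 0.1, 0.5]
grip_width: 0.0847
grasp_force: 0.0
```

>>> {"method": "carry_out", "body": {
  "increments": [8.5,0,0,0,-0.177,8.5,0,0,0,-0.176,8.5,4,2.8,0,0,8.5,4,2.8,0,0,8.5,4,2.8,0,0]
}}

```text
clock: 2.65
eef_pos: [0.2479, -0.3515, 0.2813]
tool_rot: [0.707, 0.707, 0.0, 0.0]
ft_force: [0.7, -0.1, 1.7]
grip_width: 0.0852
grasp_force: 0.0
```

>>> {"method": "carry_out", "body": {
  "increments": [8.5,4,2.8,0,0,8.5,4,2.8,0,0,8.5,4,2.8,0,0,8.5,4,2.8,0,0,8.5,4,2.8,0,0]
}}

```text
clock: 3.28
eef_pos: [0.3882, -0.1512, 0.2816]
tool_rot: [0.707, 0.707, 0.0, 0.0]
ft_force: [0.5, -1.4, 0.0]
grip_width: 0.0851
grasp_force: 0.0
```

>>> {"method": "carry_out", "body": {
  "increments": [8.5,4,2.8,0,0,8.5,4,2.8,0,0,8.5,3,2,0,0,8.5,0,0,0,0,8.5,0,0,0,0]
}}

```text
clock: 3.9
eef_pos: [0.463, -0.0428, 0.2812]
tool_rot: [0.707, 0.707, -0.0, -0.0]
ft_force: [0.4, -0.8, 0.1]
grip_width: 0.085
grasp_force: 0.0
```

Run:
```python
from h import *
o=bot.get_obs(); print({k:np.round(v,4).tolist() for k,v in o.items() if k in("clock","eef_pos","tool_rot","ft_force","joint_pos")})
c=bot.camera("wrist"); cv2.imwrite("pics/w1.png",c["pixels"]); print(c["eye"])
places(c,["wheel_axis","handle_top","rib_end","index_tip","dog","stage"])
```

```text
{'clock': 3.9, 'joint_pos': [-0.0919, 0.1546, 0.0267, 1.4434, -0.0004, 1.4787], 'eef_pos': [0.463, -0.0428, 0.2812], 'tool_rot': [0.707, 0.7072, -0.0003, -0.0001], 'ft_force': [0.3644, -0.8385, 0.0782]}
[0.46245111 0.02580232 0.42314575]
wheel_axis [([0.5048, 0.0025, 0.102], 0.67)]
handle_top [([0.5368, 0.0438, 0.1478], 0.92)]
rib_end [([0.4632, -0.0573, 0.1003], 0.84), ([0.6222, -0.1368, 0.051], 0.22)]
index_tip [([0.4346, -0.0006, 0.1024], 0.74)]
dog [([0.5937, -0.0213, 0.0526], 0.78)]
stage [([0.5895, -0.0179, 0.057], 0.83), ([0.4608, -0.0531, 0.1036], 0.44)]
```

View pics/w1.png

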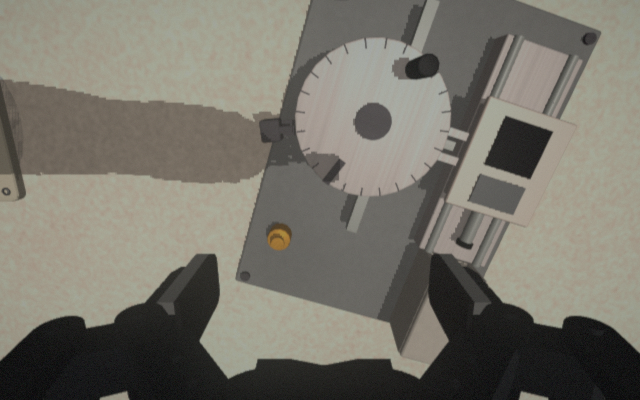

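The wrist view shows the wheel centred near (373,117) with a radius of about 78 px. The handle is at (424,66), the rib at (334,170) and the index finger at (270,128). Next I'll refine these geometrically.

```bash
cat >> h.py <<'E'
def plane(c,uv,z):
    A=np.array(c["attitude"]); M=R.from_quat(A).as_matrix() if A.size==4 else A
    uv=np.atleast_2d(uv).astype(float); d=np.c_[uv,np.ones(len(uv))]@np.linalg.inv(c["mtx"]).T@M.T
    e=np.array(c["eye"]); return (e+d*((z-e[2])/d[:,2])[:,None])[:,:2]
def masks(c):
    for n,z in(("wheel",.1),("rib_end",.103),("index_tip",.103),("handle_top",.145)):
        for r in bot.regions_of(c,n)[:2]:
            m=r["mask"]; v,u=np.nonzero(m)
            if len(v)<10: continue
            p=plane(c,np.c_[u,v],z); rz=c["range_z"][m]
            k=cv2.findContours(m.astype(np.uint8),0,1)[0]; h=cv2.convexHull(np.vstack(k))[:,0]
            q,s=cv2.minEnclosingCircle((plane(c,h,z)*1000).astype(np.float32))
            print(n,round(r["p"],2),len(v),"mean",p.mean(0).round(4),"enc",np.round(q,1),round(s,1),"topz",round(c["eye"][2]-np.median(rz),4))
E
python3 - <<'E'
from h import *
c=bot.camera("wrist"); masks(c)
g=cv2.cvtColor(c["pixels"],6)
cv2.imwrite("pics/w1c.png",cv2.resize(c["pixels"][20:220,230:480],None,fx=3,fy=3,interpolation=2))
print(plane(c,[[373,117],[295,117],[451,117],[373,37],[373,196]],.1).round(4).tolist())
E
```

```text
wheel 0.94 19728 mean [0.5058 0.0074] enc [508.5   4.5] 72.5 topz 0.108
rib_end 0.78 19666 mean [0.5055 0.0076] enc [508.1   4.7] 71.7 topz 0.1081
index_tip 0.68 718 mean [ 0.4197 -0.0028] enc [421.3  -3.5] 17.6 topz 0.1061
handle_top 0.94 19485 mean [0.4997 0.0099] enc [502.2   6.7] 62.3 topz 0.1081
[[0.5065, 0.0074], [0.4373, 0.0075], [0.5757, 0.0073], [0.5041, 0.0728], [0.5092, -0.0654]]
```

View pics/w1c.png

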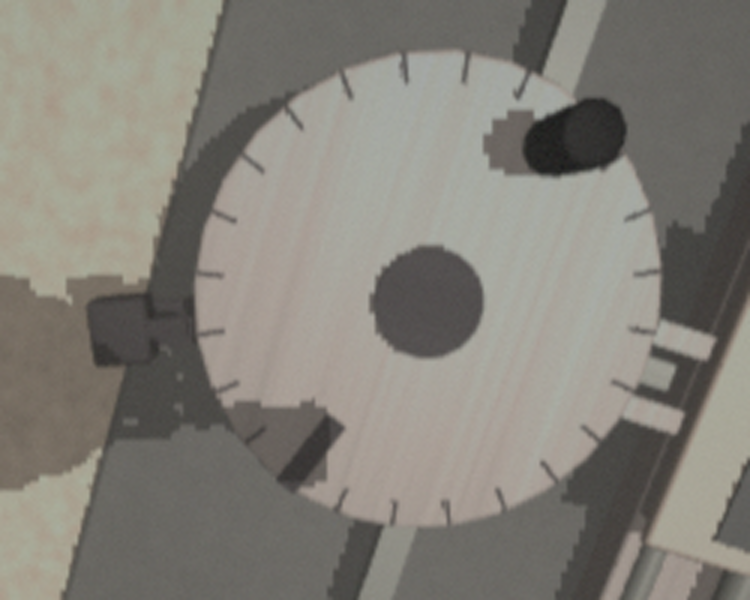

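Run:
```python
from h import *
c=bot.camera("wrist")
f=lambda x,y:[x/3+230,y/3+20]
ax=plane(c,f(428,302),.1)[0]
for n,q,z in(("handle",f(595,132),.145),("ribend",f(288,482),.103),("ribin",f(337,423),.103),("nib",f(192,319),.103),("fingermid",f(120,330),.1)):
    p=plane(c,q,z)[0]; d=p-ax; print(n,p.round(4),np.hypot(*d).round(4),np.degrees(np.arctan2(d[1],d[0])).round(1))
a=np.array([f(195+0,300),f(661,290),f(445,50),f(425,526),f(270,125),f(590,465)]); P=plane(c,a,.1)
from scipy.optimize import least_squares
s=least_squares(lambda t:np.hypot(*(P-t[:2]).T)-t[2],[.5,0,.07]); print(ax,s.x,s.fun.round(4))
```

```text
handle [0.5397 0.0485] 0.0549 52.7
ribend [ 0.465  -0.0492] 0.0681 -127.5
ribin [ 0.4798 -0.0309] 0.0445 -126.7
nib [4.366e-01 1.000e-04] 0.07 -176.2
fingermid [ 0.4148 -0.0034] 0.092 -174.9
[0.50641903 0.0047899 ] [0.50700513 0.00407081 0.06918328] [ 0.0004 -0.0009  0.0004 -0.001  -0.0004  0.0015]
```

>>> {"method": "carry_out", "body": {
  "increments": [6,4.55,3.85,0,0,6,4.55,3.85,0,0,6,0,0,4,0,6,0,0,4,0,6,0,0,3.5,0]
}}

```text
clock: 5.18
eef_pos: [0.54, 0.0488, 0.1646]
tool_rot: [0.707, 0.707, -0.0, -0.0]
ft_force: [0.3, -0.2, -0.3]
grip_width: 0.0599
grasp_force: 0.0
```

>>> {"method": "carry_out", "body": {
  "increments": [6,0,0,2.5,0,6,0,0,2.5,0,6,0,0,0,0,0,0,0,0,0,0,0,0,0,0]
}}

```text
clock: 5.8
eef_pos: [0.5414, 0.0485, 0.1178]
tool_rot: [0.707, 0.707, 0.001, 0.001]
ft_force: [-0.4, 1.2, 0.7]
grip_width: 0.0241
grasp_force: 0.0
```

>>> {"method": "carry_out", "body": {
  "increments": [0,0,0,0,0,0,0,0,0,0,0,0,0,0,0,0,0,0,0,0,0,0,0,0,0]
}}

```text
clock: 6.42
eef_pos: [0.5412, 0.0483, 0.1178]
tool_rot: [0.707, 0.707, 0.001, 0.001]
ft_force: [-0.5, -0.7, 5.5]
grip_width: 0.0153
grasp_force: 58.7
```

Run:
```python
from h import *
o=bot.get_obs(); print({k:np.round(v,4).tolist() for k,v in o.items() if k in("clock","eef_pos","tool_rot","ft_force","ft_torque","grip_width","grasp_force")})
c=bot.camera("wrist"); cv2.imwrite("pics/w2.png",c["pixels"]); places(c,["wheel_axis","rib_end","index_tip","dog","stage"])
```

```text
{'clock': 6.425, 'eef_pos': [0.5412, 0.0483, 0.1178], 'tool_rot': [0.7072, 0.707, 0.0009, 0.0009], 'ft_force': [-0.4752, -0.6715, 5.4953], 'ft_torque': [-0.1158, 0.3011, 0.0177], 'grasp_force': 58.6539, 'grip_width': 0.0153}
wheel_axis None
rib_end None
index_tip [([0.434, -0.0026, 0.0978], 0.83)]
dog None
stage None
```

View pics/w2.png

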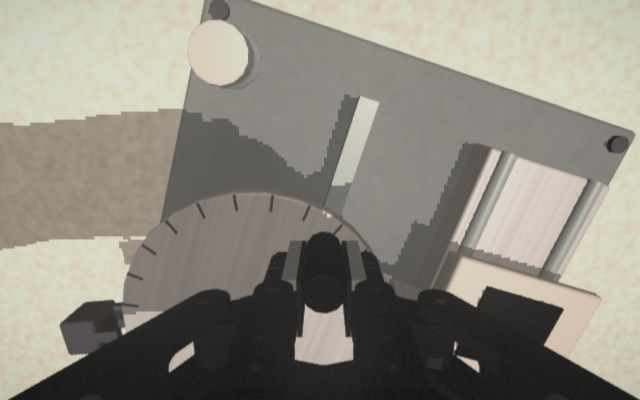

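The handle is gripped: the width reads 15 mm with soft pads, and the handle sits between the fingers at (323,270). I'll plan the rows around the circle.

```bash
cat > arc.py <<'E'
import sys,numpy as np
# arc.py cx cy startdeg step_rad nrows  -> rows (tool x=dy, tool y=dx) in cm
cx,cy,a0,s,n=map(float,sys.argv[1:]); a=np.radians(a0)+s*np.arange(int(n)+1)
d=np.diff(5.5*np.c_[np.sin(a),np.cos(a)],axis=0)
for i in range(0,int(n),5): print(", ".join(f"0, {x:.2f}, {y:.2f}, 0, 0" for x,y in d[i:i+5]), " end deg",np.degrees(a[min(i+5,int(n))]).round(1))
E
python3 arc.py 0 0 52.7 -0.15 20
```

```text
0, -0.55, 0.62, 0, 0, 0, -0.63, 0.53, 0, 0, 0, -0.70, 0.43, 0, 0, 0, -0.76, 0.32, 0, 0, 0, -0.80, 0.20, 0, 0  end deg 9.7
0, -0.82, 0.08, 0, 0, 0, -0.82, -0.05, 0, 0, 0, -0.81, -0.17, 0, 0, 0, -0.77, -0.29, 0, 0, 0, -0.72, -0.40, 0, 0  end deg -33.2
0, -0.65, -0.50, 0, 0, 0, -0.57, -0.59, 0, 0, 0, -0.48, -0.67, 0, 0, 0, -0.37, -0.74, 0, 0, 0, -0.26, -0.78, 0, 0  end deg -76.2
0, -0.14, -0.81, 0, 0, 0, -0.01, -0.82, 0, 0, 0, 0.11, -0.82, 0, 0, 0, 0.23, -0.79, 0, 0, 0, 0.35, -0.75, 0, 0  end deg -119.2
```

>>> {"method": "carry_out", "body": {
  "increments": [0,-0.55,0.62,0,0,0,-0.63,0.53,0,0,0,-0.7,0.43,0,0,0,-0.76,0.32,0,0,0,-0.8,0.2,0,0]
}}

```text
clock: 7.35
eef_pos: [0.5608, 0.0151, 0.1178]
tool_rot: [0.707, 0.707, 0.001, -0.001]
ft_force: [-4.4, 2.2, 9.4]
grip_width: 0.0152
grasp_force: 59.1
```

>>> {"method": "carry_out", "body": {
  "increments": [0,-0.82,0.06,0,0,0,-0.82,-0.07,0,0,0,-0.81,-0.18,0,0,0,-0.77,-0.3,0,0,0,-0.72,-0.41,0,0]
}}

```text
clock: 7.98
eef_pos: [0.5532, -0.0237, 0.1178]
tool_rot: [0.707, 0.708, 0.002, -0.0]
ft_force: [-1.1, 6.2, 5.7]
grip_width: 0.0148
grasp_force: 58.8
```

>>> {"method": "carry_out", "body": {
  "increments": [0,-0.65,-0.5,0,0,0,-0.57,-0.59,0,0,0,-0.48,-0.67,0,0,0,-0.37,-0.74,0,0,0,-0.26,-0.78,0,0]
}}

```text
clock: 8.6
eef_pos: [0.5216, -0.0474, 0.1178]
tool_rot: [0.707, 0.707, 0.003, 0.001]
ft_force: [3.1, 5.6, 4.5]
grip_width: 0.0149
grasp_force: 58.7
```

```bash
python3 arc.py 0 0 -76.2 -0.07 5;python3 arc.py 0 0 -96.3 -0.03 50
python3 - <<'E'
import numpy as np
from scipy.optimize import least_squares
P=np.array([(0.5412,0.0483),(0.5608,0.0151),(0.5532,-0.0237),(0.5216,-0.0474)])
s=least_squares(lambda t:np.hypot(*(P-t[:2]).T)-.055,[.5,0]);print(s.x,s.fun, np.degrees(np.arctan2(*(P-s.x).T[::-1])))
E
```

```text
0, -0.08, -0.38, 0, 0, 0, -0.05, -0.38, 0, 0, 0, -0.03, -0.38, 0, 0, 0, 0.00, -0.38, 0, 0, 0, 0.03, -0.38, 0, 0  end deg -96.3
0, 0.02, -0.16, 0, 0, 0, 0.03, -0.16, 0, 0, 0, 0.03, -0.16, 0, 0, 0, 0.04, -0.16, 0, 0, 0, 0.04, -0.16, 0, 0  end deg -104.9
0, 0.04, -0.16, 0, 0, 0, 0.05, -0.16, 0, 0, 0, 0.05, -0.16, 0, 0, 0, 0.06, -0.15, 0, 0, 0, 0.06, -0.15, 0, 0  end deg -113.5
0, 0.07, -0.15, 0, 0, 0, 0.07, -0.15, 0, 0, 0, 0.08, -0.15, 0, 0, 0, 0.08, -0.14, 0, 0, 0, 0.09, -0.14, 0, 0  end deg -122.1
0, 0.09, -0.14, 0, 0, 0, 0.09, -0.14, 0, 0, 0, 0.10, -0.13, 0, 0, 0, 0.10, -0.13, 0, 0, 0, 0.11, -0.13, 0, 0  end deg -130.7
0, 0.11, -0.12, 0, 0, 0, 0.11, -0.12, 0, 0, 0, 0.12, -0.12, 0, 0, 0, 0.12, -0.11, 0, 0, 0, 0.12, -0.11, 0, 0  end deg -139.3
0, 0.13, -0.11, 0, 0, 0, 0.13, -0.10, 0, 0, 0, 0.13, -0.10, 0, 0, 0, 0.14, -0.09, 0, 0, 0, 0.14, -0.09, 0, 0  end deg -147.9
0, 0.14, -0.09, 0, 0, 0, 0.14, -0.08, 0, 0, 0, 0.15, -0.08, 0, 0, 0, 0.15, -0.07, 0, 0, 0, 0.15, -0.07, 0, 0  end deg -156.5
0, 0.15, -0.06, 0, 0, 0, 0.15, -0.06, 0, 0, 0, 0.16, -0.05, 0, 0, 0, 0.16, -0.05, 0, 0, 0, 0.16, -0.04, 0, 0  end deg -165.1
0, 0.16, -0.04, 0, 0, 0, 0.16, -0.04, 0, 0, 0, 0.16, -0.03, 0, 0, 0, 0.16, -0.03, 0, 0, 0, 0.16, -0.02, 0, 0  end deg -173.6
0, 0.16, -0.02, 0, 0, 0, 0.16, -0.01, 0, 0, 0, 0.16, -0.01, 0, 0, 0, 0.16, -0.00, 0, 0, 0, 0.16, 0.00, 0, 0  end deg -182.2
[0.50662654 0.00552985] [-3.55026840e-06  1.22807162e-05 -1.39023992e-05  7.03113120e-06] [ 51.04949191  10.01836733 -32.1126909  -74.20419206]
```

>>> {"method": "carry_out", "body": {
  "increments": [0,-0.08,-0.38,0,0,0,-0.05,-0.38,0,0,0,-0.03,-0.38,0,0,0,0,-0.38,0,0,0,0.03,-0.38,0,0]
}}

```text
clock: 9.22
eef_pos: [0.5032, -0.0494, 0.1178]
tool_rot: [0.707, 0.707, 0.003, 0.002]
ft_force: [3.7, 3.1, 4.6]
grip_width: 0.0151
grasp_force: 58.7
```

>>> {"method": "carry_out", "body": {
  "increments": [0,0.02,-0.16,0,0,0,0.03,-0.16,0,0,0,0.03,-0.16,0,0,0,0.04,-0.16,0,0,0,0.04,-0.16,0,0]
}}

```text
clock: 9.85
eef_pos: [0.4951, -0.0483, 0.1178]
tool_rot: [0.707, 0.707, 0.002, 0.002]
ft_force: [3.8, 1.4, 6.2]
grip_width: 0.0148
grasp_force: 58.9
```

>>> {"method": "carry_out", "body": {
  "increments": [0,0.04,-0.16,0,0,0,0.05,-0.16,0,0,0,0.05,-0.16,0,0,0,0.06,-0.15,0,0,0,0.06,-0.15,0,0]
}}

```text
clock: 10.48
eef_pos: [0.4875, -0.0461, 0.1178]
tool_rot: [0.707, 0.707, 0.002, 0.002]
ft_force: [4.6, 0.8, 4.3]
grip_width: 0.015
grasp_force: 58.9
```

```bash
python3 arc.py 0 0 -112 -0.02 5
cat > f.py <<'E'
import sys,numpy as np
x,y,fx,fy=map(float,sys.argv[1:]); a=np.arctan2(y-.0055,x-.5066)
print("deg",np.degrees(a).round(1),"wheel rad",round((((np.degrees(a)-51.05+5)%-360)-5)*np.pi/180,3),"resistCW",round(-fx*np.sin(a)+fy*np.cos(a),2),"radial",round(fx*np.cos(a)+fy*np.sin(a),2))
E
python3 f.py 0.4875 -0.0461 4.6 .8; python3 f.py .4951 -.0483 3.8 1.4
```

```text
0, 0.04, -0.10, 0, 0, 0, 0.04, -0.10, 0, 0, 0, 0.05, -0.10, 0, 0, 0, 0.05, -0.10, 0, 0, 0, 0.05, -0.10, 0, 0  end deg -117.7
deg -110.3 wheel rad -2.816 resistCW 4.04 radial -2.35
deg -102.1 wheel rad -2.672 resistCW 3.42 radial -2.16
```

>>> {"method": "carry_out", "body": {
  "increments": [0,0.04,-0.1,0,0,0,0.04,-0.1,0,0,0,0.04,-0.1,0,0,0,0.05,-0.1,0,0,0,0.05,-0.1,0,0]
}}

```text
clock: 11.1
eef_pos: [0.483, -0.0442, 0.1178]
tool_rot: [0.707, 0.707, 0.002, 0.003]
ft_force: [6.4, 0.2, 3.2]
grip_width: 0.0151
grasp_force: 58.8
```

>>> {"method": "carry_out", "body": {
  "increments": [0,0,0,0,0,0,0,0,0,0,0,0,0,0,0,0,0.05,-0.1,0,0,0,0.05,-0.1,0,0]
}}

```text
clock: 11.72
eef_pos: [0.4813, -0.0434, 0.1178]
tool_rot: [0.707, 0.707, 0.002, 0.003]
ft_force: [6.7, -0.5, 3.5]
grip_width: 0.0151
grasp_force: 58.8
```

Run:
```python
from h import *
a=np.arctan2(-.0489,-.0253)
for i in range(8):
    bot.camera("top"); o=bot.get_obs(); f=o["ft_force"]; print(round(-f[0]*np.sin(a)+f[1]*np.cos(a),2),np.round(o["eef_pos"],4))
```

```text
7.25 [ 0.4812 -0.0433  0.1178]
6.46 [ 0.4812 -0.0433  0.1178]
5.68 [ 0.4811 -0.0433  0.1178]
6.45 [ 0.4812 -0.0433  0.1178]
5.64 [ 0.4812 -0.0433  0.1178]
5.17 [ 0.4812 -0.0433  0.1178]
6.02 [ 0.4812 -0.0433  0.1178]
5.83 [ 0.4812 -0.0433  0.1178]
```

The resistance has risen along the spring's slope and stays at about 6 N when halted, against 1 to 2.5 N without the buffer. So the nose is on the buffer, and I'll wind back anticlockwise.

```bash
python3 arc.py 0 0 -118 0.12 15
```

```text
0, -0.27, 0.60, 0, 0, 0, -0.20, 0.63, 0, 0, 0, -0.12, 0.65, 0, 0, 0, -0.05, 0.66, 0, 0, 0, 0.03, 0.66, 0, 0  end deg -83.6
0, 0.11, 0.65, 0, 0, 0, 0.19, 0.63, 0, 0, 0, 0.26, 0.60, 0, 0, 0, 0.33, 0.57, 0, 0, 0, 0.40, 0.52, 0, 0  end deg -49.2
0, 0.46, 0.47, 0, 0, 0, 0.51, 0.41, 0, 0, 0, 0.56, 0.35, 0, 0, 0, 0.60, 0.28, 0, 0, 0, 0.63, 0.21, 0, 0  end deg -14.9
```

>>> {"method": "carry_out", "body": {
  "increments": [0,-0.27,0.6,0,0,0,-0.2,0.63,0,0,0,-0.12,0.65,0,0,0,-0.05,0.66,0,0,0,0.03,0.66,0,0]
}}

```text
clock: 12.75
eef_pos: [0.5098, -0.0494, 0.1177]
tool_rot: [0.707, 0.707, -0.0, 0.001]
ft_force: [-3.2, 0.4, 12.2]
grip_width: 0.0152
grasp_force: 59.7
```

>>> {"method": "carry_out", "body": {
  "increments": [0,0.11,0.65,0,0,0,0.19,0.63,0,0,0,0.26,0.6,0,0,0,0.33,0.57,0,0,0,0.4,0.52,0,0]
}}

```text
clock: 13.38
eef_pos: [0.5396, -0.0383, 0.1177]
tool_rot: [0.708, 0.706, -0.002, 0.002]
ft_force: [-1.9, -4.3, 10.3]
grip_width: 0.0151
grasp_force: 59.5
```

>>> {"method": "carry_out", "body": {
  "increments": [0,0.46,0.47,0,0,0,0.51,0.41,0,0,0,0.56,0.35,0,0,0,0.6,0.28,0,0,0,0.63,0.21,0,0]
}}

```text
clock: 14.0
eef_pos: [0.5589, -0.011, 0.1178]
tool_rot: [0.708, 0.706, -0.0, 0.004]
ft_force: [3.0, -4.6, 6.4]
grip_width: 0.0152
grasp_force: 59.0
```

Run:
```python
from h import *
for n in("wrist","top"):
    c=bot.camera(n); print(n); cv2.imwrite(f"pics/{n}3.png",c["pixels"]); places(c,["wheel_axis","handle_top","rib_end","index_tip","dog","stage"])
s=bot.camera("scene"); print("scene"); places(s,["wheel_axis","handle_top","rib_end","index_tip","dog","stage"])
cv2.imwrite("pics/c3.png",np.vstack([cv2.resize(s["pixels"][150:240,280:440],(640,360),interpolation=2),cv2.resize(c["pixels"][180:240,246:366],(480,240),interpolation=2)[:, :].copy() if 0 else cv2.resize(c["pixels"][185:241,246:358],(640,240+0),interpolation=2)]))
```

```text
wrist
wheel_axis [([0.5037, 0.001, 0.0987], 0.82)]
handle_top [([0.5553, -0.0139, 0.1485], 0.88)]
rib_end [([0.4342, 0.0256, 0.1028], 0.95)]
index_tip [([0.4343, -0.0003, 0.1012], 0.56)]
dog None
stage [([0.5564, -0.0135, 0.1458], 0.22)]
top
wheel_axis None
handle_top None
rib_end None
index_tip None
dog None
stage [([0.5911, -0.0486, 0.0559], 0.78)]
scene
wheel_axis [([0.509, 0.0073, 0.0974], 0.97), ([0.4404, 0.0245, 0.1022], 0.39)]
handle_top [([0.5602, -0.0114, 0.1432], 0.68)]
rib_end [([0.4369, 0.0274, 0.1008], 0.85)]
index_tip [([0.4348, 0.0035, 0.0998], 0.49)]
dog [([0.586, -0.0394, 0.0535], 0.67)]
stage [([0.5899, -0.0454, 0.0548], 0.72)]
```

View pics/c3.png

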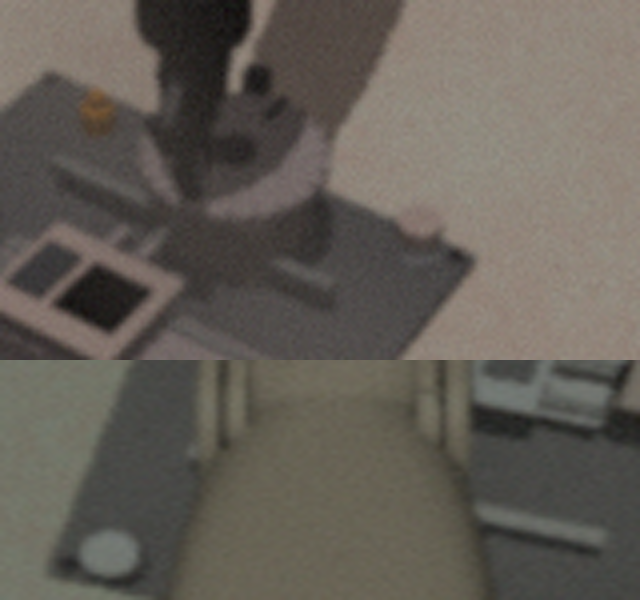

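View pics/wrist3.png

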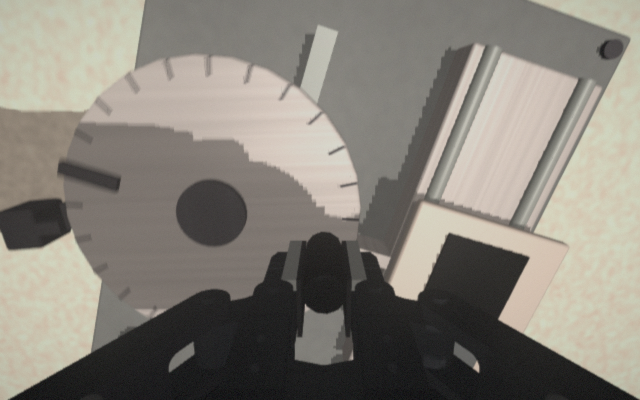

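```bash
python3 arc.py 0 0 -17.5 0.05 10
```

```text
0, 0.26, 0.08, 0, 0, 0, 0.27, 0.06, 0, 0, 0, 0.27, 0.05, 0, 0, 0, 0.27, 0.04, 0, 0, 0, 0.27, 0.02, 0, 0  end deg -3.2
0, 0.27, 0.01, 0, 0, 0, 0.27, -0.01, 0, 0, 0, 0.27, -0.02, 0, 0, 0, 0.27, -0.03, 0, 0, 0, 0.27, -0.05, 0, 0  end deg 11.1
```

The wrist view now shows the rib's end at about (59,168) and the nib tip at about (70,217). I'll close most of the remaining gap, then measure from here.

>>> {"method": "carry_out", "body": {
  "increments": [0,0.26,0.08,0,0,0,0.27,0.06,0,0,0,0.27,0.05,0,0,0,0.27,0.04,0,0,0,0.27,0.02,0,0]
}}

```text
clock: 15.68
eef_pos: [0.5614, 0.003, 0.1178]
tool_rot: [0.708, 0.706, 0.0, 0.003]
ft_force: [4.1, -3.0, 5.4]
grip_width: 0.0152
grasp_force: 59.0
```

Run:
```python
from h import *
print(bot.get_obs()["eef_pos"])
c=bot.camera("wrist"); places(c,["wheel_axis","rib_end","index_tip"])
cv2.imwrite("pics/w4.png",cv2.resize(c["pixels"][110:310,0:260],None,fx=3,fy=3,interpolation=2))
```

```text
[0.56142106 0.00297711 0.11780294]
wheel_axis [([0.5016, 0.0021, 0.1038], 0.81)]
rib_end [([0.5583, -0.0018, 0.1442], 0.75), ([0.4336, 0.0076, 0.1008], 0.73)]
index_tip [([0.432, 0.001, 0.0982], 0.62)]
```

View pics/w4.png

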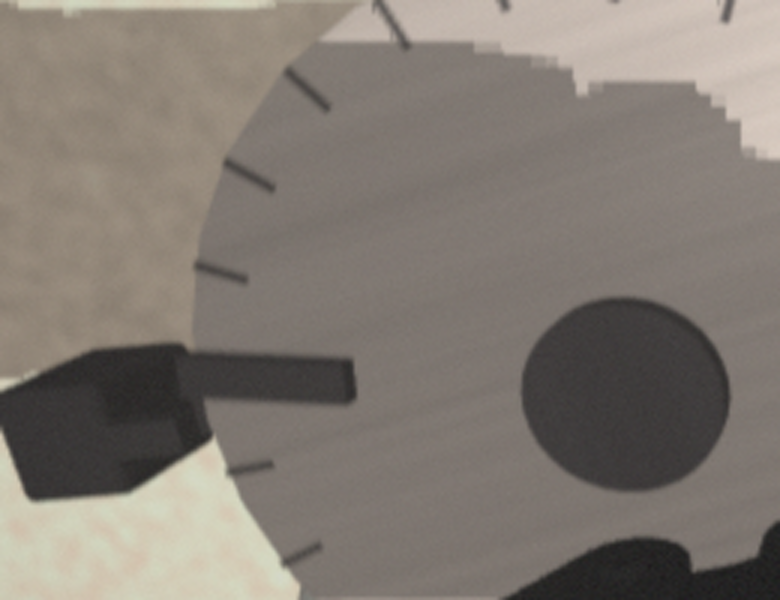

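>>> {"method": "carry_out", "body": {
  "increments": [0,0.11,0.01,0,0,0,0.11,0,0,0,0,0.11,0,0,0,0,0,0,0,0,0,0,0,0,0]
}}

```text
clock: 16.5
eef_pos: [0.5615, 0.0065, 0.1178]
tool_rot: [0.708, 0.707, 0.0, 0.003]
ft_force: [3.7, -2.9, 6.0]
grip_width: 0.0152
grasp_force: 59.0
```

Run:
```python
from h import *
c=bot.camera("wrist"); places(c,["rib_end","index_tip"]); places(bot.camera("scene"),["rib_end","index_tip"])
m=c["pixels"][195:285,0:130]; m=np.clip(m.astype(float)*2.2-60,0,255).astype(np.uint8)
cv2.imwrite("pics/w5.png",cv2.resize(m,None,fx=6,fy=6,interpolation=2))
```

```text
rib_end [([0.4337, 0.0045, 0.1001], 0.75)]
index_tip [([0.4319, 0.0015, 0.1005], 0.93)]
rib_end [([0.4357, 0.0034, 0.0991], 0.78)]
index_tip [([0.4358, 0.0014, 0.1014], 0.36), ([0.5619, 0.0081, 0.1446], 0.26)]
```

View pics/w5.png

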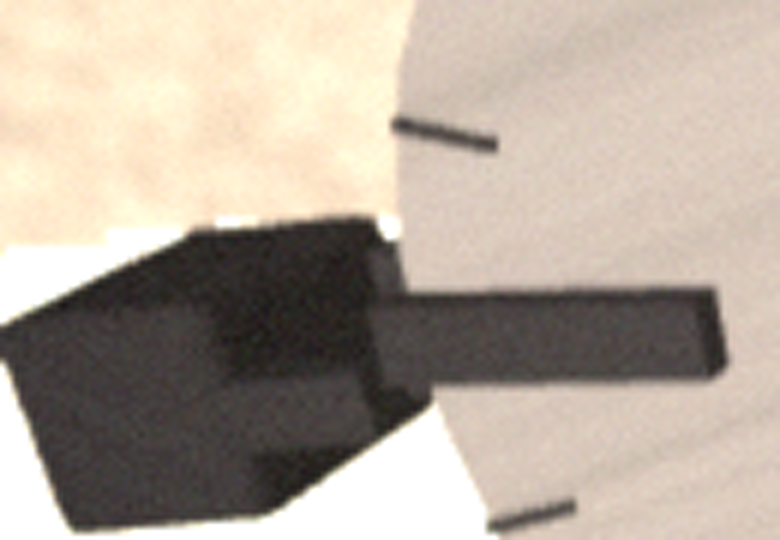

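Run:
```python
from h import *
c=bot.camera("wrist"); 
for z in(.1,.103,.106): print(z,plane(c,[[378/6,195+340/6],[365/6,195+412/6],[705/6,195+335/6]],z).round(4).tolist(), c["eye"])
r=c["range_z"]; print(r[250:254,68:74].mean(),r[260:264,45:52].mean(),r[270:274,20:26].mean())
A=np.array(c["attitude"]);M=R.from_quat(A).as_matrix() if A.size==4 else A
for u,v in((70,252),(55,263),(45,264),(22,270),(100,251),(110,215)):
    k=np.linalg.inv(c["mtx"])@[u,v,1]; print(u,v,(M@(k*r[v,u])+c["eye"]).round(4))
```

```text
0.1 [[0.4345, 0.0026], [0.4322, -0.0038], [0.4609, 0.0029]] [0.56023339 0.07561119 0.25951682]
0.103 [[0.4369, 0.0039], [0.4346, -0.0023], [0.4628, 0.0043]] [0.56023339 0.07561119 0.25951682]
0.106 [[0.4392, 0.0053], [0.437, -0.0008], [0.4647, 0.0056]] [0.56023339 0.07561119 0.25951682]
0.16313493 0.1715429 0.17312194
70 252 [0.4407 0.0041 0.1037]
55 263 [ 0.4325 -0.0016  0.1038]
45 264 [ 0.4269 -0.0025  0.1029]
22 270 [ 0.4134 -0.0066  0.1011]
100 251 [0.4541 0.0039 0.1024]
110 215 [0.4599 0.021  0.0992]
```

The near view resolves it. The nib's top face is at z 0.1035, level with the rib, and its tip is 6 mm beyond the rib's end in y. About 0.08 rad is left to turn.

>>> {"method": "carry_out", "body": {
  "increments": [0,0.11,-0.01,0,0,0,0.11,-0.01,0,0,0,0.11,-0.01,0,0,0,0.1,-0.01,0,0,0,0,0,0,0]
}}

```text
clock: 17.48
eef_pos: [0.5612, 0.011, 0.1178]
tool_rot: [0.708, 0.707, 0.001, 0.003]
ft_force: [4.0, -2.8, 5.9]
grip_width: 0.0152
grasp_force: 59.0
```

Run:
```python
from h import *
c=bot.camera("wrist"); places(c,["rib_end","index_tip"]); s=bot.camera("scene"); places(s,["rib_end","index_tip","dog","stage"])
m=c["pixels"][195:285,0:130]; m=np.clip(m.astype(float)*2.2-60,0,255).astype(np.uint8)
cv2.imwrite("pics/w6.png",cv2.resize(m,None,fx=6,fy=6,interpolation=2))
```

```text
rib_end [([0.4325, -0.0024, 0.1029], 0.95)]
index_tip None
rib_end [([0.4371, -0.0005, 0.0992], 0.84)]
index_tip [([0.4344, -0.0013, 0.0979], 0.37)]
dog [([0.5892, -0.0337, 0.0524], 0.84)]
stage [([0.5934, -0.0391, 0.0554], 0.62)]
```

View pics/w6.png

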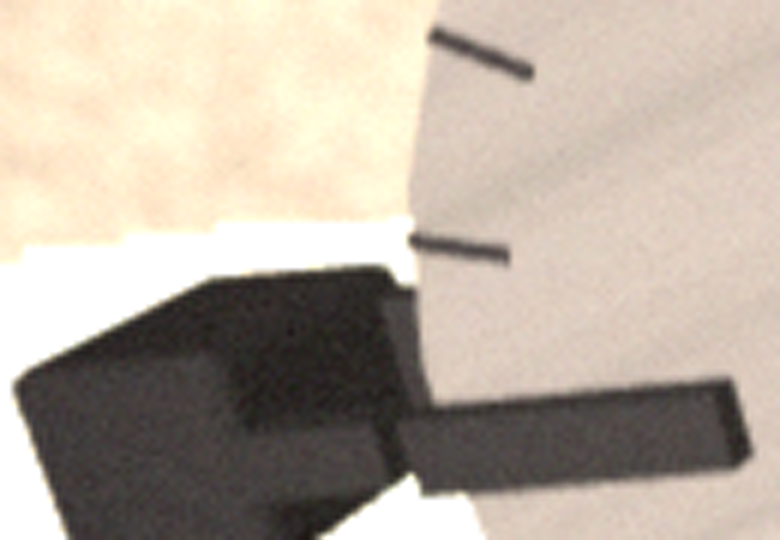

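The rib's end at about (402,460) meets the nib tip at about (380,455). I'll let go and lift straight up.

>>> {"method": "carry_out", "body": {
  "increments": [2.5,0,0,0,0,4,0,0,0,0,5,0,0,0,0,5,0,0,0,0,5,0,0,0,0]
}}

```text
clock: 18.5
eef_pos: [0.5587, 0.0129, 0.1162]
tool_rot: [0.707, 0.707, -0.0, -0.0]
ft_force: [0.4, -0.2, -0.5]
grip_width: 0.0502
grasp_force: 0.0
```

>>> {"method": "carry_out", "body": {
  "increments": [5,0,0,-1.5,0,5,0,0,-3,0,5,0,0,-4,0,5,0,0,-4,0,5,0,0,0,0]
}}

```text
clock: 19.12
eef_pos: [0.5613, 0.0129, 0.2467]
tool_rot: [0.707, 0.707, 0.003, 0.003]
ft_force: [-0.5, -0.3, 0.4]
grip_width: 0.0502
grasp_force: 0.0
```

Run:
```python
from h import *
c=bot.camera("wrist"); places(c,["rib_end","index_tip","handle_top","wheel_axis","dog","stage"]); s=bot.camera("scene"); places(s,["rib_end","index_tip","handle_top","dog","stage"])
cv2.imwrite("pics/w7.png",c["pixels"]); print(bot.get_obs()["ft_force"],bot.get_obs()["eef_pos"])
```

```text
rib_end [([0.4349, -0.0015, 0.1014], 0.59)]
index_tip [([0.4344, -0.002, 0.1], 0.74)]
handle_top [([0.5575, 0.0065, 0.1438], 0.62)]
wheel_axis [([0.5049, 0.0022, 0.1006], 0.88)]
dog [([0.5869, -0.0389, 0.0494], 0.75), ([0.5858, -0.0393, 0.055], 0.57)]
stage [([0.5868, -0.0403, 0.0561], 0.86), ([0.432, -0.0019, 0.1001], 0.35)]
rib_end [([0.4357, -0.0022, 0.1], 0.81), ([0.6186, -0.1543, 0.0522], 0.48)]
index_tip [([0.4376, 0.0005, 0.1], 0.38)]
handle_top [([0.5621, 0.0085, 0.1441], 0.59), ([0.5078, 0.0063, -0.0026], 0.3)]
dog [([0.5893, -0.0327, 0.0538], 0.57)]
stage [([0.5938, -0.0387, 0.0559], 0.56)]
[-0.26415338 -0.6096271   0.36183265] [0.55877548 0.01284254 0.2410545 ]
```

```bash
python3 -c "
from workcell import bot
print(bot.job_done())"
```

```text
the job is handed in; nothing more can be done
None
```

I pressed the stage lightly onto the buffer, wound back anticlockwise only until the rib met the index finger (within about 1 to 3 mm), let go, and handed the job in at about 19 s. No verdict came back. I did not look directly at the dog against its lug after letting go, and the two network estimates of it differ: 4.5 mm in the scene view and about 1.4 mm in the wrist view, with 2.5 mm needed.

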